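# Check the bench kiln with the thermometer, then hold its sprung lid at the vent mark

## Robot

A 6-joint arm with a two-finger parallel gripper is mounted at the origin on the work surface. World frame = base frame: x ahead of the robot, y to its left, z up, the work surface at z = 0. Lengths are in m, angles in rad, forces in N, time in s.
With the tool pointing down it reaches from about 0.35 to 0.925 m from the base axis. Payload 6.4 kg.
Tool frame: the origin (TCP) lies midway between the tips of the shut fingers; the grasp point (between the pads) lies 19 mm behind it; z points along the fingers, y is the line along which they close (so a half turn about z gives the same grasp; the last joint's range is limited). The gripper opens to 85 mm and grips with 20 to 120 N. Pads are 22 mm wide; open, the fingers measure 114 mm over their backs; the gripper's body (76 mm by 85 mm) begins 54 mm behind the grasp point. The pads swing forward as they close: fully open they stand 13 mm farther back than shut.
Start: joints at [1.046, 0.245, 1.558, -0, 1.339, -0.174], TCP at [0.223, 0.61, 0.231] pointing down, gripper open.
Joint ranges: [-3.13, 3.13], [-1.02, 2.26], [0.13, 2.54], [-0.95, 4.09], [0.21, 2.88], [-2.74, 2.74]. Speed limits (rad/s): [2.57, 2.57, 3.14, 3.14, 3.14, 3.14].

## Interface

Orientations are given as [roll, pitch, yaw] about the fixed x, y, z axes, in that order (R = Rz(yaw) Ry(pitch) Rx(roll)).
In Python, from rig import ctrl, cams, order gives the robot as it stands.
- The arm moves only by the tool play_rows, never from a script. Its argument "targets" is a list of rows, each a list of 6 numbers: the shift along the tool's x, y, z in cm, then the turn, a rotation vector about the tool's x, y, z in units of 5 degrees (1.0 is 5 degrees). In form: [[x, y, z, rx, ry, rz], ...]. A call has 1 to 5 rows; each row is the pose to reach, as a shift and turn from the pose commanded when the call began, along the tool's axes at that moment; what a row does not reach only later rows make up. A row lasts 1/12 s, in which the tool goes at most 41.7 mm and 7.16 degrees, less where a joint would pass 70% of its speed; a pose out of reach is approached as far as the arm can. A call with a gripper value outside its range is refused whole. "claw" is the finger opening in cm, from 0 to 8.54, set as the call begins (left out, the last holds). The fingers move at their own pace and stop on an object; the grip force is fixed at half the most. Time passes only in rows, so rows that repeat a pose let the fingers close. It gives the time, the measured TCP pose, the force, the opening and the grip force at its end, in the units of the state.
- ctrl.state(): the state, without advancing time (a new reading comes with each control period).
- cams.snapshot(name): name is "scene" or "top" or "wrist"; returns the picture (480x640x3 uint8, red, green, blue); there is no depth.
- cams.camera_model(name): a dict with "intrinsics" (3x3 intrinsics, pixels), "world_from_camera" (4x4, takes a point from camera to world coordinates). Camera axes: x right, y down, z forward; pixel columns grow to the right and rows downward; lengths in m; the calibration is good to about 2 mm. A picture is of the moment at which its call begins: read the wrist's pose just before it. camera_model takes no time and is no camera call; for the wrist camera it gives the pose at the moment of the call.
- order.finish_job(): hands the job in; it is judged then, once.
The state is a dict: "t": time; "joint_positions": joint angles; "joint_vel": joint speeds; "joint_efforts": joint torques, N m; "ee_pos": TCP position; "eef_rot": TCP orientation; "contact_force": force on the tool from outside, world axes, zero at the start; "torque": the same for the moment, N m; "width": finger opening in m; "gripper_force": force on a finger pad.
Only numpy, scipy, OpenCV 4.12 (cv2) and the standard library are available. Lean on these libraries where they do the work, as an engineer would, in place of code of your own. Each camera call takes 0.05 s, during which the arm holds its last target. There are 200 camera calls.

## Task

Before we vent the bench kiln, take the yellow infrared thermometer out of its stand, aim it squarely at the matte black spot on the kiln's side from about 5 to 15 cm away, hold it steady there for a second or so without touching the kiln, and put it back upright in its stand. Then lift the kiln's sprung lid by its front handle until the black pointer lines up with the red vent mark on the quadrant, without going well past it, and keep holding it there by the handle: you finish with the lid still in your grip at the mark, so that I can slip the prop in. Leave the glaze jar, brush pot and tile tray where they stand.

Things in the scene. Friction and masses are not known exactly. Their poses are not given: they have to be found in the camera images.
- kiln: Square steel bench kiln, fixed, on a grey slab 360 x 360 x 12 mm. Origin on the bench under the kiln's middle; x points from its front (handle and black panel, robot side) to its back, y to the left seen from the robot, z up. 260 mm deep (x), 280 mm wide (y); rim 160 mm, lid top 210 mm above the bench. The panel stands 14 mm out of the front, up to 120 mm high.
- kiln_spot (a point): Centre of the matte black round spot, 50 mm across, on the kiln's right-hand side wall (kiln y = -140 mm, facing kiln -y), 125 mm above the bench, 70 mm nearer the front than the kiln's middle. Axes as the kiln's.
- kiln_hinge (a point): Middle of the lid's hinge axis: at the back of the kiln (kiln x = +138 mm), 160 mm above the bench, axis along kiln y. Axes as the kiln's.
- kiln_lid (a joint): Angle of the lid in rad: 0 shut, growing as the front rises. The lid weighs about 0.6 to 1.1 kg and a spring hinge pulls it shut harder the further it is raised (about 1.05 N m shut, 1.5 N m more per rad), so the handle takes some 6 to 11 N straight up; let go, it falls shut.
- lid_handle (a point): Lid handle: round black bar, 14 mm thick, 130 mm long along kiln y, on stand-offs 55 mm either side of its middle. Origin at the bar's middle: shut, 185 mm above the bench, 55 mm out from the lid's front face (48 mm gap), 323 mm in front of the hinge axis and 25 mm above it, 25 mm below the lid's top. Axes as the kiln's when shut; turns with the lid. The bar can turn between the fingers.
- lid_pointer (a point): Where the lid's black pointer points on the quadrant: fixed to the lid, at its right-hand side, 150 mm from the hinge axis. Its axes turn with the lid.
- vent_mark (a joint): Angle in rad of the red vent mark on the quadrant, on the same scale as kiln_lid: the pointer is at the mark when the two are equal. It is clamped, between 0.26 and 0.48, and differs from day to day.
- vent_mark_tip (a point): The red vent mark, a clamp on the aluminium quadrant (arc of 150 mm radius about the hinge, on the kiln's right-hand side): the point that lid_pointer reaches when the lid is at the mark. For an angle a these points lie 150 mm from the hinge axis, a + 0.16 rad above the level line towards the front.
- thermometer: Pistol-shaped infrared thermometer, 0.22 kg, reading all the time. Origin: centre of the underside of its grip; x along the barrel to the nose, z up. Black grip 34 (x) x 30 x 85 mm tall; on it the yellow head, 115 (x) x 44 (y) x 46 mm tall, its middle at x = 12, z = 108 mm; nose tip at x = 91.5 mm. Starts upright in its stand; can be taken from above across the head's 44 mm.
- thermometer_nose (a point): Tip of the thermometer's nose, on the barrel's axis, 108 mm above the underside of the grip; axes as the thermometer's: it measures straight ahead along x.
- thermometer_stand: Fixed stand: grey upright pocket, inside 50 (x) x 40 (y) mm, walls 6 mm, rim 99 mm above the bench, on a dark base 100 x 90 x 12 mm. Origin on the bench under the pocket's centre, x the way the thermometer points. The grip hangs in the pocket (5 mm play each side in y, 8 mm in x), the head rests on the rim; its origin is then 14 mm above the bench. It must rise 87 mm to come clear.
- glaze_jar: Bystander: cream clip-top jar, 90 mm across, 112 mm tall. Origin under its centre.
- brush_pot: Bystander: white pot 84 mm across, 105 mm tall, with brushes standing out to 230 mm. Origin under its centre.
- tile_tray: Bystander: wooden tray 140 x 110 x 24 mm with glazed test tiles. Origin under its centre.
Not all that is in view belongs to the job. Several things have the shape of the thermometer_stand; the one meant has the colours described above. There is more than one size of the thermometer; the job needs the larger.

How it is judged:
By the outcome, as a careful person would: the job done as asked, in the order asked, and still so for the second after the job is handed in, while the arm keeps its last pose, push and grip.
It also fails if it takes over 58 s, if anything falls off the work surface, if the arm or the gripper's body presses on something with over 40 N, if the wrist force passes 120 N, or if a joint passes its speed limit or range.

## Working session

There is one attempt and no reset: what is moved stays moved. The work goes in short steps, Python scripts to look and compute and a tool call to move; the robot and the scene stay as the last step left them, time stands still between calls to the robot, and variables do not carry over. Pictures are saved under pics/ and viewed, at most 10 in all, crops included, and the job is handed in when it is done.

Besides the shell and the picture viewer there is one more tool, called after ">>>" as name(argument=value, ...), one argument or row to a line, values as JSON. play_rows: Moves the arm, as the interface text tells. Its arguments: {"type":"object","properties":{"targets":{"type":"array","items":{"type":"array","items":{"type":"number"}}},"claw":{"type":"number"}},"required":["targets"]}

```bash
mkdir -p pics; ls; python3 - <<'E'
from rig import ctrl,cams,order
import cv2,numpy as np
s=ctrl.state();print(s)
for n in ["scene","top"]:
    im=cams.snapshot(n);cv2.imwrite(f"pics/{n}0.png",im[:,:,::-1])
    m=cams.camera_model(n);print(n,np.round(m["intrinsics"],1).tolist(),np.round(m["world_from_camera"],3).tolist())
E
```

```text
pics
{'t': 0.0, 'joint_positions': array([ 1.04590338e+00,  2.45810117e-01,  1.55902438e+00, -6.22134629e-06,
        1.33870952e+00, -1.74085729e-01]), 'joint_vel': array([-0.00014542, -0.00073325, -0.00129087,  0.00091375, -0.0001104 ,
        0.00146778]), 'joint_efforts': array([ 2.97003953e-04, -4.29510248e+01, -3.26125145e+01, -7.85106840e-05,
        5.33034035e-03, -8.73506366e-06]), 'ee_pos': array([0.22307641, 0.60992091, 0.23017729]), 'eef_rot': array([-3.13966973e+00, -3.32031186e-04,  2.79078655e+00]), 'contact_force': array([-0.44259243,  0.07413226, -0.2919258 ]), 'torque': array([ 0.05446882, -0.02698144, -0.02173808]), 'gripper_force': 0.0, 'width': 0.08541712276220244}
scene [[600.0, 0.0, 321.4], [0.0, 600.0, 249.3], [0.0, 0.0, 1.0]] [[0.228, 0.618, -0.752, 1.865], [0.974, -0.142, 0.178, -0.293], [0.003, -0.773, -0.634, 1.254], [0.0, 0.0, 0.0, 1.0]]
top [[450.7, 0.0, 320.9], [0.0, 450.7, 237.3], [0.0, 0.0, 1.0]] [[-0.017, -0.989, 0.147, 0.314], [-1.0, 0.015, -0.016, 0.034], [0.013, -0.147, -0.989, 1.503], [0.0, 0.0, 0.0, 1.0]]
```

View pics/scene0.png

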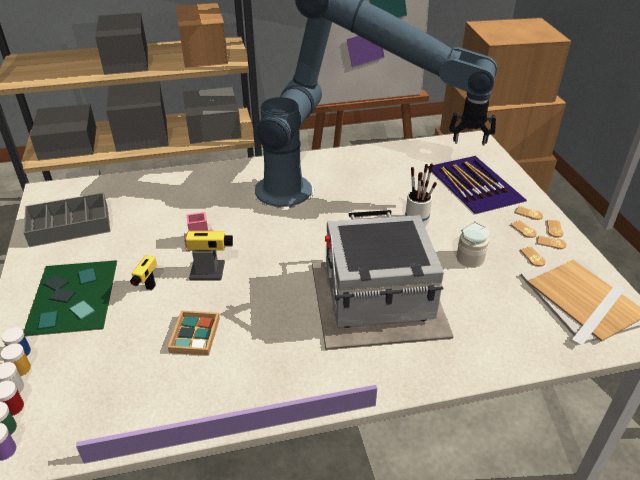

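View pics/top0.png

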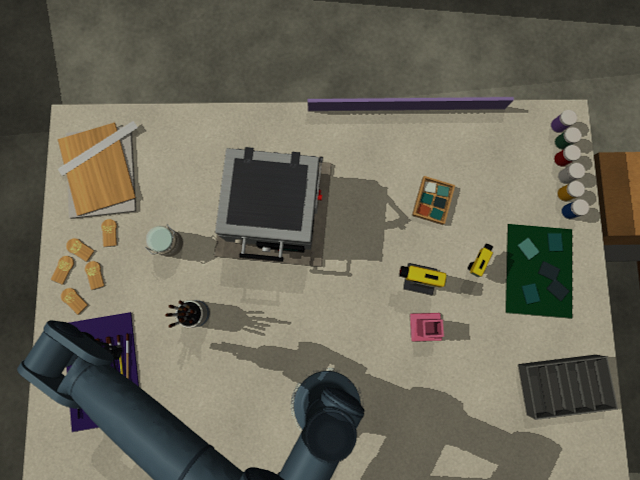

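Scene: arm at the back, kiln with its front toward the robot. Candidates for the thermometer: the large yellow one upright in the grey stand (top (425,275), scene (207,241)), and the small yellow one lying on the bench (top (482,261), scene (145,270)). Stands: grey (top (421,284)), and a pink decoy (top (427,327)). I choose the large one in the grey stand and check with close crops.

```bash
python3 - <<'E'
import cv2,numpy as np
t=cv2.imread("pics/top0.png");s=cv2.imread("pics/scene0.png")
c=lambda im,x,y,w,h,k:cv2.resize(im[y:y+h,x:x+w],None,fx=k,fy=k,interpolation=cv2.INTER_CUBIC)
a=c(t,390,250,80,60,5); b=c(s,170,210,80,60,5)
d=c(t,205,135,133,100,3); d2=c(t,205,140,133,133,3)[:300*1+99,:400]
e=c(s,308,200,142,142,2.8)[:399,:400]
d2=cv2.resize(d2,(399,399));e=cv2.resize(e,(398,398))
top=np.hstack([a,b]);bot=np.zeros((300,800,3),np.uint8)
bot[:,:300]=cv2.resize(c(t,205,140,133,133,1),(300,300),interpolation=cv2.INTER_CUBIC)
bot[:,400:700]=cv2.resize(c(s,308,200,142,142,1),(300,300),interpolation=cv2.INTER_CUBIC)
cv2.imwrite("pics/crop1.png",np.vstack([top,bot]))
E
```

```text
(no output)
```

View pics/crop1.png

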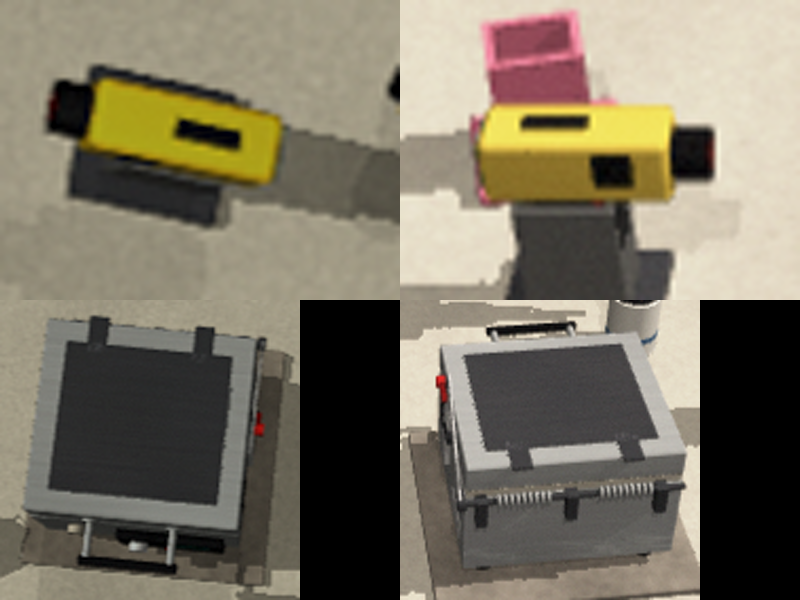

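The crop confirms: big yellow head with black nose in the grey upright on a dark base, nose pointing to world +y; pink pocket is the decoy. The kiln's handle bar is in front, with the red mark on the right side.

```bash
cat > h.py <<'E'
import numpy as np,cv2
from rig import ctrl,cams,order
from scipy.optimize import least_squares
from scipy.spatial.transform import Rotation as R
M={n:cams.camera_model(n) for n in ("scene","top")}
def proj(m,P):
    T=np.linalg.inv(m["world_from_camera"]);c=np.atleast_2d(P)@T[:3,:3].T+T[:3,3]
    q=c@np.array(m["intrinsics"]).T;return q[:,:2]/q[:,2:]
def place(p,L):
    x,y,z,a=p;c,s=np.cos(a),np.sin(a);L=np.atleast_2d(L)
    return np.c_[x+c*L[:,0]-s*L[:,1],y+s*L[:,0]+c*L[:,1],L[:,2]+z]
def fit(obs,p0):  # obs: list of (model, local pts, pixels)
    f=lambda p:np.concatenate([(proj(m,place(p,L))-q).ravel() for m,L,q in obs])
    r=least_squares(f,p0,loss="soft_l1");return r.x,f(r.x).reshape(-1,2)
def tri(ms,qs,p0=(0.5,0,.1)):
    r=least_squares(lambda p:np.concatenate([proj(m,p)[0]-q for m,q in zip(ms,qs)]),p0);return r.x,np.abs(r.fun).max()
E
python3 - <<'E'
from h import *
t,s=M["top"],M["scene"]
A=lambda l,k,o:np.array(l,float)/k+np.array(o)
# thermometer head top: local order FL,BL,BR,FR (x front; y left)
x0,x1=12-57.5,12+57.5-0; 
H=np.array([[x0,22,131],[x0,-22,131]])/1000
N=np.array([[91.5,0,108]])/1000
# yellow head: back end x0
obs=[(t,H,A([(270,184),(282,118)],5,(390,250))),(t,N,A([(48,110)],5,(390,250))),
     (s,H,A([(97,105),(82,143)],5,(170,210))),(s,N,A([(313,153)],5,(170,210)))]
p,r=fit(obs,[.3,-.25,.014,1.7]);print("therm",p.round(4),r.round(1).tolist())
k=300/133;k2=300/142
L=np.array([[130,140,210],[130,-140,210],[-130,-140,210],[-130,140,210]])/1000
Hd=np.array([[-185,65,185],[-185,-65,185]])/1000
obs=[(t,L,A([(48,18),(262,38),(240,228),(27,214)],k,(205,140))),(t,Hd,A([(80,262),(175,269)],k,(205,140))),
     (s,L,A([(284,150),(64,171),(41,45),(237,33)],k2,(308,200))),(s,Hd,A([(177,27),(87,31)],k2,(308,200)))]
p,r=fit(obs,[.45,.1,0,0]);print("kiln",p.round(4),r.round(1).tolist())
C=[]
for n in("top","scene"):
    im=cv2.imread(f"pics/{n}0.png").astype(int);b,g,rr=im[...,0],im[...,1],im[...,2]
    m=(rr>120)&(g<60)&(b<60);x,y=(315,185) if n=="top" else (327,240)
    q=np.argwhere(m[y-20:y+30,x-15:x+20])[:,::-1]+[x-15,y-20];C.append(q.mean(0));print(n,len(q),q.mean(0),q.min(0),q.max(0))
X,e=tri([t,s],C,(.5,0,.2));print("mark",X,e)
c,sn=np.cos(p[3]),np.sin(p[3]);d=X-[p[0],p[1],0];kx=c*d[0]+sn*d[1];ky=-sn*d[0]+c*d[1]
print(kx,ky,"angle",np.arctan2(X[2]-.16,.138-kx)-.16,"r",np.hypot(X[2]-.16,.138-kx))
E
```

```text
therm [ 0.3895 -0.3165  0.0053  1.3523] [[-0.6, 0.6], [-0.7, -0.4], [-0.8, -0.3], [-1.7, -0.7], [-1.1, 0.6], [-0.0, -0.1]]
kiln [ 0.6377  0.1687 -0.0083 -0.1135] [[-0.3, -0.1], [-2.2, 0.1], [-1.1, 1.3], [-2.3, -1.8], [-1.1, -1.0], [0.6, 0.2], [0.5, 1.6], [-0.4, -0.3], [-1.7, -0.1], [-1.0, -0.7], [-1.8, -0.2], [-1.2, 0.8]]
top 14 [319.5 196.5] [318 195] [321 198]
scene 31 [327.4516129  239.96774194] [325 236] [329 247]
mark [0.62141162 0.01686575 0.23600213] 0.41798862146413285
0.0009661121035238231 -0.15273839467680106 angle 0.34638549637325367 r 0.15669910516672153
```

```bash
cat >> h.py <<'E'
def plan(wps,vmax=4.0,rmax=6.9,pose=None):
    """wps: (x,y,z,yaw[,tiltvec unused]); prints per-call far row in tool frame (cm, 5deg) and number of rows"""
    s=ctrl.state()
    p,r=(np.array(s["ee_pos"]),R.from_euler("xyz",s["eef_rot"])) if pose is None else pose
    for w in wps:
        q=np.array(w[:3]);rn=R.from_euler("xyz",[np.pi,0,w[3]])
        d=r.inv().apply(q-p)*100;v=np.degrees((r.inv()*rn).as_rotvec())/5
        print(np.round(d,2),np.round(v,2),"rows",np.ceil(max(np.linalg.norm(d)/vmax,np.linalg.norm(v)*5/rmax)))
        p,r=q,rn
def ground(m,q,z):
    T=np.array(m["world_from_camera"]);d=T[:3,:3]@np.linalg.inv(m["intrinsics"])@[*q,1];return T[:3,3]+d*(z-T[2,3])/d[2]
E
python3 - <<'E'
from h import *
t=M["top"]
for n,q,z in [("tray",(435,200),.024),("pot",(193,313),.1),("jar",(160,240),.11),("pink",(427,327),.1)]:print(n,ground(t,q,z).round(3))
m=cams.camera_model("wrist");s=ctrl.state()
T=np.eye(4);T[:3,:3]=R.from_euler("xyz",s["eef_rot"]).as_matrix();T[:3,3]=s["ee_pos"]
print((np.linalg.inv(T)@m["world_from_camera"]).round(3),m["intrinsics"])
plan([(.26,.5,.35,2.5),(.36,.35,.38,2.0),(.42,.19,.40,1.457)])
E
```

```text
tray [ 0.655 -0.377  0.024]
pot [0.294 0.407 0.1  ]
jar [0.52  0.512 0.11 ]
pink [ 0.239 -0.309  0.1  ]
[[-0.    -0.954 -0.299  0.076]
 [ 1.    -0.    -0.001  0.001]
 [ 0.001 -0.299  0.954 -0.143]
 [ 0.     0.     0.     1.   ]] [[346.12373853   0.         317.51544518]
 [  0.         346.12373853 236.43662694]
 [  0.           0.           1.        ]]
[ -7.24  -9.08 -11.96] [-0.02 -0.    3.33] rows 5.0
[-16.99  -6.03  -3.  ] [-0.   -0.    5.73] rows 5.0
[-17.05  -1.2   -2.  ] [ 0.   -0.    6.22] rows 5.0
```

>>> play_rows(
  targets=[
    [-2,-2,-4,0,0,0.7],
    [-4,-4,-8,0,0,1.4],
    [-6,-6,-11,0,0,2.1],
    [-7.2,-9,-12,0,0,2.8],
    [-7.2,-9,-12,0,0,3.3],
  ],
  claw=7,
)

```text
t: 0.52
ee_pos: [0.2618, 0.4991, 0.357]
eef_rot: [3.134, 0.002, 2.497]
contact_force: [-0.2, 0.7, 0.7]
width: 0.0702
gripper_force: 0.0
```

>>> play_rows(
  targets=[
    [-3.4,-1.2,-0.6,0,0,1.1],
    [-6.8,-2.4,-1.2,0,0,2.3],
    [-10.2,-3.6,-1.8,0,0,3.4],
    [-13.6,-4.8,-2.4,0,0,4.6],
    [-17,-6,-3,0,0,5.7],
  ],
)

```text
t: 0.93
ee_pos: [0.3611, 0.3501, 0.3812]
eef_rot: [-3.141, 0.0, 2.001]
contact_force: [0.6, -0.4, -0.0]
width: 0.07
gripper_force: 0.0
```

>>> play_rows(
  targets=[
    [-3.4,-0.2,-0.4,0,0,1.2],
    [-6.8,-0.5,-0.8,0,0,2.5],
    [-10.2,-0.7,-1.2,0,0,3.7],
    [-13.6,-1,-1.6,0,0,5],
    [-17,-1.2,-2,0,0,6.2],
  ],
)

```text
t: 1.35
ee_pos: [0.4214, 0.1908, 0.4011]
eef_rot: [-3.141, 0.0, 1.459]
contact_force: [0.4, 1.0, -0.3]
width: 0.0701
gripper_force: 0.0
```

```bash
python3 - <<'E'
from h import *
s=ctrl.state();print(s["t"],s["ee_pos"],s["eef_rot"],s["joint_positions"].round(2))
m=cams.camera_model("wrist");np.save("pics/w1.npy",m["world_from_camera"])
im=cams.snapshot("wrist");cv2.imwrite("pics/w1.png",im[:,:,::-1])
p=(.6377,.1687,0,-.1135)
print("handle pred",proj(m,place(p,[[-.185,.065,.185],[-.185,-.065,.185],[-.13,.14,.21],[-.13,-.14,.21]])).round(1).tolist())
E
```

```text
1.35 [0.42144623 0.19077213 0.40113074] [-3.14121181e+00  9.65915615e-05  1.45903925e+00] [ 0.18 -0.3   1.79  0.    1.65  0.29]
handle pred [[349.6, 138.2], [346.2, 259.8], [418.4, 48.9], [395.9, 331.4]]
```

View pics/w1.png

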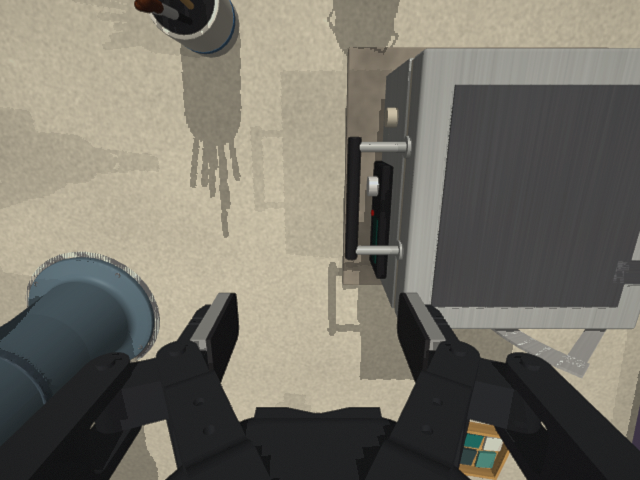

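The wrist view shows the bar from (354,137) to (351,260) and the lid's front top edge from (426,48) to (404,328), a few px right of the prediction; refit with all views, and go on towards the thermometer.

```bash
python3 - <<'E'
from h import *
t,s=M["top"],M["scene"];w=cams.camera_model("wrist");w["world_from_camera"]=np.load("pics/w1.npy")
A=lambda l,k,o:(np.array(l,float)+.5)/k-.5+np.array(o)
k=300/133;k2=300/142
L=np.array([[130,140,210],[130,-140,210],[-130,-140,210],[-130,140,210]])/1000
Hd=np.array([[-185,65,185],[-185,-65,185]])/1000
obs=[(w,Hd,np.array([(354,137),(351,260.)])),(w,L[[3,2]],np.array([(426,48),(404,328.)])),(t,L,A([(48,18),(262,38),(240,228),(27,214)],k,(205,140))),(t,Hd,A([(80,262),(175,269)],k,(205,140))),
     (s,L,A([(284,150),(64,171),(41,45),(237,33)],k2,(308,200))),(s,Hd,A([(177,27),(87,31)],k2,(308,200)))]
for o in (obs,obs[:1]):
  f=lambda p:np.concatenate([(proj(m,place([p[0],p[1],0,p[2]],L))-q).ravel() for m,L,q in o])
  r=least_squares(f,[.64,.17,-.1],loss="soft_l1");print("kiln z=0",r.x.round(4),r.fun.reshape(-1,2).round(1).tolist() )
p,r=fit(obs,[.64,.17,0,-.11]);print(p.round(4),r.round(1).tolist())
for i in (0,1):
  print("bar end",i,tri([w,t,s],[obs[0][2][i],obs[3][2][i],obs[5][2][i]]))
plan([(.42,.0,.36,1.4),(.41,-.17,.32,1.37),(.375,-.30,.30,1.352)])
E
```

```text
kiln z=0 [ 0.643   0.1681 -0.1175] [[1.2, 0.4], [-0.2, -0.8], [-0.8, 0.2], [-3.8, 3.0], [-0.1, -2.6], [-1.6, -2.0], [-0.9, -0.4], [-2.6, -4.0], [-1.3, -2.9], [0.6, -1.5], [1.5, 1.0], [-0.0, -1.2], [-1.0, -1.1], [0.2, -1.5], [-0.7, -1.1], [-0.4, -0.2]]
kiln z=0 [ 0.6427  0.1702 -0.106 ] [[0.0, 0.5], [-0.0, -0.7]]
[ 0.6431  0.1683 -0.003  -0.1178] [[1.0, 0.1], [-0.4, -2.0], [-1.6, 0.7], [-4.4, 1.3], [0.1, -2.3], [-1.7, -1.7], [-1.0, -0.3], [-2.4, -3.8], [-1.2, -2.8], [0.6, -1.4], [1.4, 1.9], [0.0, -0.3], [-0.9, -0.3], [0.2, -0.7], [-0.7, -0.3], [-0.3, 0.6]]
bar end 0 (array([0.46553024, 0.2546458 , 0.17923475]), np.float64(2.1985273159193355))
bar end 1 (array([0.45132893, 0.12508159, 0.18579629]), np.float64(1.4192576648936779))
[-18.54   1.88   4.25] [0.03 0.04 0.57] rows 5.0
[-16.92   1.9    4.  ] [ 0.   -0.    0.34] rows 5.0
[-13.44  -0.84   2.  ] [ 0.   -0.    0.21] rows 4.0
```

>>> play_rows(
  targets=[
    [-3.7,0.4,0.8,0,0,0.1],
    [-7.4,0.8,1.7,0,0,0.2],
    [-11.1,1.1,2.5,0,0,0.4],
    [-14.8,1.5,3.4,0,0,0.5],
    [-18.5,1.9,4.2,0,0,0.6],
  ],
)

```text
t: 1.82
ee_pos: [0.42, 0.005, 0.3585]
eef_rot: [-3.141, -0.0, 1.412]
contact_force: [1.8, 0.0, 0.5]
width: 0.0699
gripper_force: 0.0
```

>>> play_rows(
  targets=[
    [-3.4,0.4,0.8,0,0,0.1],
    [-6.8,0.8,1.6,0,0,0.1],
    [-10.2,1.1,2.4,0,0,0.2],
    [-13.6,1.5,3.2,0,0,0.3],
    [-16.9,1.9,4,0,0,0.3],
  ],
)

```text
t: 2.23
ee_pos: [0.4121, -0.1651, 0.3186]
eef_rot: [-3.142, -0.0, 1.385]
contact_force: [0.1, -0.3, 1.0]
width: 0.0701
gripper_force: 0.0
```

>>> play_rows(
  targets=[
    [-3.4,-0.2,0.5,0,0,0],
    [-6.8,-0.4,1,0,0,0.1],
    [-10.2,-0.6,1.5,0,0,0.2],
    [-13.4,-0.8,2,0,0,0.2],
    [-13.4,-0.8,2,0,0,0.2],
  ],
)

```text
t: 2.65
ee_pos: [0.3783, -0.2973, 0.2975]
eef_rot: [-3.139, -0.0, 1.363]
contact_force: [-0.3, -0.1, -1.0]
width: 0.0697
gripper_force: 0.0
```

```bash
python3 - <<'E'
from h import *
s=ctrl.state();print(s["t"],s["ee_pos"],s["eef_rot"])
m=cams.camera_model("wrist");np.save("pics/w2.npy",m["world_from_camera"])
im=cams.snapshot("wrist");cv2.imwrite("pics/w2.png",im[:,:,::-1])
H=np.array([[-45.5,22,131],[-45.5,-22,131],[69.5,-22,131],[69.5,22,131],[91.5,0,108]])/1000
print(proj(m,place((.3895,-.3165,.014,1.352),H)).round(1).tolist())
E
```

```text
2.65 [ 0.37826144 -0.29726044  0.29749289] [-3.13884734e+00 -4.14762863e-04  1.36307840e+00]
[[309.4, 284.0], [356.5, 284.6], [362.6, 159.0], [310.0, 158.4], [335.7, 130.9]]
```

View pics/w2.png

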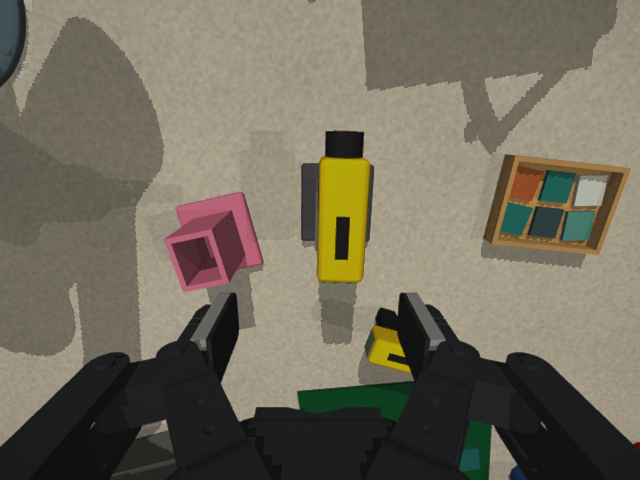

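The thermometer head's top in the wrist view: corners (317,282), (363,283), (369,158), (319,157), nose tip at row 131, column 344.

```bash
python3 - <<'E'
from h import *
t,s=M["top"],M["scene"];w=cams.camera_model("wrist");w["world_from_camera"]=np.load("pics/w2.npy")
A=lambda l,k,o:(np.array(l,float)+.5)/k-.5+np.array(o)
H=np.array([[-45.5,22,131],[-45.5,-22,131],[69.5,-22,131],[69.5,22,131]])/1000;N=np.array([[91.5,0,108]])/1000
ow=[(w,H,np.array([(317,282),(363,283),(369,158),(319,157.)])),(w,N,np.array([[344.,131]]))]
obs=ow+[(t,H[:2],A([(270,184),(282,118)],5,(390,250))),(t,N,A([(48,110)],5,(390,250))),
     (s,H[:2],A([(97,105),(82,143)],5,(170,210))),(s,N,A([(313,153)],5,(170,210)))]
p,r=fit(ow,[.39,-.31,.014,1.35]);print("wrist",p.round(4),r.round(1).tolist())
p,r=fit(obs,[.39,-.31,.014,1.35]);print("all",p.round(4),r.round(1).tolist())
f=lambda q:np.concatenate([(proj(m,place([q[0],q[1],.014,q[2]],L))-k).ravel() for m,L,k in ow])
r=least_squares(f,[.39,-.31,1.35]);print("z fixed",r.x.round(4),r.fun.round(1))
x,y,a=r.x;g=lambda d:(x+d*np.cos(a),y+d*np.sin(a))
plan([(*g(.01),.2,a),(*g(.01),.108,a)])
E
```

```text
wrist [ 0.3963 -0.3177  0.0101  1.3481] [[-0.3, -0.1], [0.2, -0.4], [1.6, 0.4], [-0.4, 0.6], [-0.3, -0.5]]
all [ 0.396  -0.3173  0.0107  1.3466] [[-0.8, -0.1], [-0.2, -0.3], [1.4, 0.2], [-0.7, 0.3], [-0.5, -0.7], [0.4, -1.2], [0.4, -2.2], [0.1, -2.3], [-1.7, -0.5], [-1.1, 0.9], [0.2, 0.3]]
z fixed [ 0.3961 -0.3169  1.3494] [-0.7  1.   0.4  0.7  1.7 -0.1 -1.   0.1 -0.5 -1.3]
[-0.78  2.15  9.79] [-0.02 -0.02  0.17] rows 3.0
[ 0.  -0.   9.2] [0. 0. 0.] rows 3.0
```

>>> play_rows(
  targets=[
    [-0.4,1.1,4,0,0,0.2],
    [-0.8,2.2,7.5,0,0,0.2],
    [-0.8,2.2,11,0,0,0.2],
    [-0.8,2.2,14,0,0,0.2],
    [-0.8,2.2,15,0,0,0.2],
  ],
)

```text
t: 3.12
ee_pos: [0.3984, -0.3025, 0.1442]
eef_rot: [-3.135, -0.006, 1.352]
contact_force: [-0.3, 0.2, -0.9]
width: 0.0702
gripper_force: 0.0
```

```bash
python3 - <<'E'
from h import *
x,y,a=.3961,-.3169,1.3494;g=lambda d:(x+d*np.cos(a),y+d*np.sin(a))
s=ctrl.state();print(s["ee_pos"],s["eef_rot"])
plan([(*g(.01),.108,a)])
E
```

```text
[ 0.39840203 -0.30249434  0.14424734] [-3.13459662 -0.00567748  1.35211862]
[-0.48  0.12  3.62] [-0.08 -0.06  0.03] rows 1.0
```

>>> play_rows(
  targets=[
    [-0.2,0.1,2,0,0,0],
    [-0.4,0.1,3.9,0,0,0],
    [-0.4,0.1,3.9,0,0,0],
  ],
)

```text
t: 3.37
ee_pos: [0.3992, -0.3081, 0.1078]
eef_rot: [-3.137, -0.004, 1.352]
contact_force: [-0.4, 0.7, -0.0]
width: 0.0703
gripper_force: 0.0
```

>>> play_rows(
  targets=[
    [0,0,0,0,0,0],
    [0,0,0,0,0,0],
    [0,0,0,0,0,0],
    [0,0,0,0,0,0],
    [0,0,0,0,0,0],
  ],
  claw=3.5,
)

```text
t: 3.78
ee_pos: [0.4013, -0.311, 0.1125]
eef_rot: [3.139, 0.002, 1.351]
contact_force: [-0.0, 0.6, 6.2]
width: 0.0432
gripper_force: 62.5
```

>>> play_rows(
  targets=[
    [0,0,0,0,0,0],
    [0,0,0,0,0,0],
    [0,0,0,0,0,0],
  ],
)

```text
t: 4.03
ee_pos: [0.4013, -0.311, 0.1125]
eef_rot: [3.139, 0.002, 1.351]
contact_force: [0.3, 1.3, 6.5]
width: 0.0431
gripper_force: 62.5
```

>>> play_rows(
  targets=[
    [0,0,-1,0,0,0],
    [0,0,-3,0,0,0],
    [0,0,-6,0,0,0],
    [0,0,-9,0,0,0],
    [0,0,-12,0,0,0],
  ],
)

```text
t: 4.45
ee_pos: [0.3998, -0.3095, 0.2316]
eef_rot: [-3.141, -0.001, 1.351]
contact_force: [0.9, -1.3, -2.5]
width: 0.0433
gripper_force: 61.5
```

>>> play_rows(
  targets=[
    [0,0,0,0,0,0],
    [0,0,0,0,0,0],
    [0,0,0,0,0,0],
  ],
)

```text
t: 4.7
ee_pos: [0.3997, -0.3094, 0.2293]
eef_rot: [-3.14, -0.001, 1.351]
contact_force: [0.1, -0.5, -3.1]
width: 0.0436
gripper_force: 61.8
```

```bash
python3 - <<'E'
from h import *
s=ctrl.state();print(s["ee_pos"],s["eef_rot"],s["contact_force"],s["width"])
m=cams.camera_model("wrist");np.save("pics/w3.npy",m["world_from_camera"])
w=cams.snapshot("wrist")[:,:,::-1];c=cams.snapshot("scene")[:,:,::-1]
cv2.imwrite("pics/s3.png",c);cv2.imwrite("pics/w3.png",w)
cv2.imwrite("pics/v3.png",np.hstack([cv2.resize(w[80:420,180:500],(400,425)),cv2.resize(c[140:300,140:300],(400,425),interpolation=cv2.INTER_CUBIC)]))
a=1.3494;n=np.array([np.cos(a),np.sin(a)])
# thermometer z-origin relative TCP
K=(.643,.169,0,-.112)
sp=place(K,[[-.07,-.14,.125]])[0];print("spot",sp)
E
```

```text
[ 0.39969494 -0.30938519  0.2292577 ] [-3.14009649e+00 -1.19537152e-03  1.35086252e+00] [ 0.08087415 -0.49477026 -3.06410125] 0.04364387373388898
spot [0.55779134 0.03770078 0.125     ]
```

View pics/v3.png

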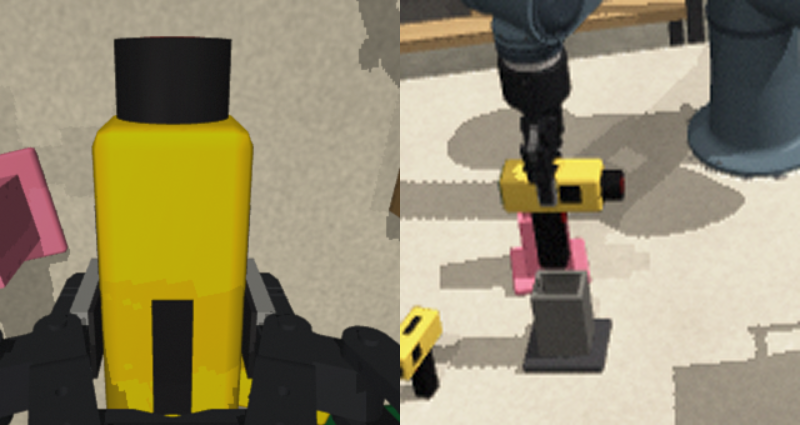

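Lifted clear of the grey stand and gripped squarely (nose centred at wrist column 318, level in the scene view, nose tip at scene (230,210)). Now to the spot.

```bash
python3 - <<'E'
from h import *
s=ctrl.state();T=R.from_euler("xyz",s["eef_rot"])
print("nose pred scene",proj(M["scene"],s["ee_pos"]+T.apply([.0846,0,-.0095])))
plan([(.538,-.136,.19,1.459),(.538,-.136,.1155,1.459)])
E
```

```text
nose pred scene [[229.26835927 208.70596227]]
[19.9   9.77  3.83] [-0.04 -0.03 -1.24] rows 6.0
[ 0.   -0.    7.45] [0. 0. 0.] rows 2.0
```

>>> play_rows(
  targets=[
    [3.2,1.5,0.6,0,0,-0.3],
    [6.4,3.1,1.2,0,0,-0.6],
    [9.6,4.7,1.8,0,0,-0.9],
    [12.8,6.3,2.4,0,0,-1.2],
    [16,7.8,3,0,0,-1.2],
  ],
)

```text
t: 5.22
ee_pos: [0.5112, -0.169, 0.1981]
eef_rot: [-3.139, -0.001, 1.456]
contact_force: [0.1, -0.3, -3.0]
width: 0.0436
gripper_force: 61.8
```

>>> play_rows(
  targets=[
    [0,0,0,0,0,0],
  ],
)

```text
t: 5.3
ee_pos: [0.5121, -0.1657, 0.1969]
eef_rot: [-3.137, -0.004, 1.461]
contact_force: [-0.5, 0.2, -3.1]
width: 0.0434
gripper_force: 62.2
```

```bash
python3 - <<'E'
from h import *
plan([(.538,-.136,.1155,1.459)])
E
```

```text
[3.2  2.29 8.14] [-0.05 -0.05  0.02] rows 3.0
```

>>> play_rows(
  targets=[
    [0.8,0.6,2,0,0,0],
    [1.6,1.2,4,0,0,0],
    [2.4,1.8,6,0,0,0],
    [3.1,2.3,7.6,0,0,0],
    [3.1,2.3,8.1,0,0,0],
  ],
)

```text
t: 5.72
ee_pos: [0.5354, -0.1407, 0.1146]
eef_rot: [-3.134, -0.003, 1.457]
contact_force: [-0.5, 0.2, -3.6]
width: 0.043
gripper_force: 62.3
```

>>> play_rows(
  targets=[
    [0,0,0,0,0,0],
    [0,0,0,0,0,0],
    [0,0,0,0,0,0],
    [0,0,0,0,0,0],
  ],
)

```text
t: 6.05
ee_pos: [0.5382, -0.1436, 0.1206]
eef_rot: [3.139, 0.001, 1.455]
contact_force: [-0.0, 0.9, -2.9]
width: 0.0436
gripper_force: 62.3
```

```bash
python3 - <<'E'
from h import *
plan([(.538,-.136,.1155,1.459)])
m=cams.camera_model("wrist")
w=cams.snapshot("wrist")[:,:,::-1];c=cams.snapshot("top")[:,:,::-1]
print("spot px top",proj(M["top"],[.5577,.0377,.125]),"wrist",proj(m,[.5577,.0377,.125]))
cv2.imwrite("pics/v4.png",np.hstack([cv2.resize(w,(480,360)),cv2.resize(c[170:300,270:386],(320,360),interpolation=cv2.INTER_CUBIC)]))
E
```

```text
[ 0.75 -0.11  0.51] [ 0.02  0.01 -0.05] rows 1.0
spot px top [[312.37320009 225.00950666]] wrist [[ 309.45469133 -250.22820445]]
```

View pics/v4.png

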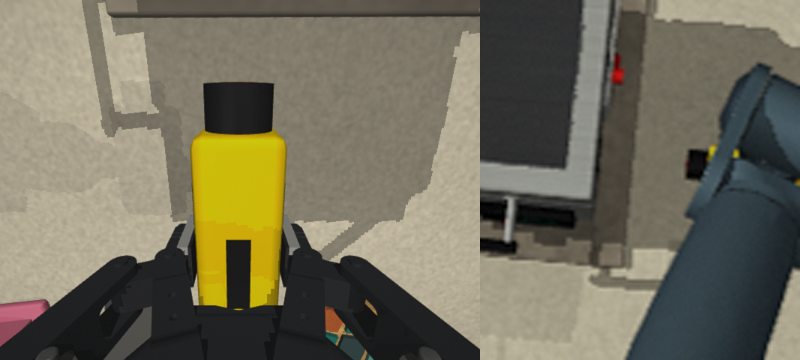

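The nose is square to the slab's edge (near-horizontal at wrist row ~15) and at the spot's x in the top view. Small correction, then hold about 2 s.

>>> play_rows(
  targets=[
    [0.4,-0.1,0.3,0,0,0],
    [0.7,-0.1,0.5,0,0,0],
    [0.7,-0.1,0.5,0,0,0],
    [0.7,-0.1,0.5,0,0,0],
    [0.7,-0.1,0.5,0,0,0],
  ],
)

```text
t: 6.57
ee_pos: [0.5375, -0.1356, 0.1143]
eef_rot: [-3.142, 0.0, 1.456]
contact_force: [-0.4, -0.2, -2.3]
width: 0.0435
gripper_force: 62.3
```

>>> play_rows(
  targets=[
    [0,0,0,0,0,0],
    [0,0,0,0,0,0],
    [0,0,0,0,0,0],
    [0,0,0,0,0,0],
    [0,0,0,0,0,0],
  ],
)

```text
t: 6.98
ee_pos: [0.5375, -0.1358, 0.1143]
eef_rot: [3.141, 0.0, 1.456]
contact_force: [0.3, -0.3, -1.8]
width: 0.0431
gripper_force: 62.3
```

>>> play_rows(
  targets=[
    [0,0,0,0,0,0],
    [0,0,0,0,0,0],
    [0,0,0,0,0,0],
    [0,0,0,0,0,0],
    [0,0,0,0,0,0],
  ],
)

```text
t: 7.4
ee_pos: [0.5375, -0.1357, 0.1143]
eef_rot: [3.142, 0.0, 1.456]
contact_force: [0.2, 0.9, -2.1]
width: 0.0433
gripper_force: 62.3
```

>>> play_rows(
  targets=[
    [0,0,0,0,0,0],
    [0,0,0,0,0,0],
    [0,0,0,0,0,0],
    [0,0,0,0,0,0],
    [0,0,0,0,0,0],
  ],
)

```text
t: 7.82
ee_pos: [0.5375, -0.1357, 0.1143]
eef_rot: [3.142, -0.0, 1.456]
contact_force: [0.2, 0.3, -2.5]
width: 0.0432
gripper_force: 62.3
```

>>> play_rows(
  targets=[
    [0,0,0,0,0,0],
    [0,0,0,0,0,0],
    [0,0,0,0,0,0],
    [0,0,0,0,0,0],
    [0,0,0,0,0,0],
  ],
)

```text
t: 8.23
ee_pos: [0.5375, -0.1357, 0.1143]
eef_rot: [-3.142, -0.0, 1.456]
contact_force: [-0.4, 1.2, -2.8]
width: 0.0435
gripper_force: 62.3
```

>>> play_rows(
  targets=[
    [0,0,0,0,0,0],
    [0,0,0,0,0,0],
    [0,0,0,0,0,0],
    [0,0,0,0,0,0],
    [0,0,0,0,0,0],
  ],
)

```text
t: 8.65
ee_pos: [0.5375, -0.1357, 0.1143]
eef_rot: [-3.142, 0.0, 1.456]
contact_force: [0.4, -0.6, -1.8]
width: 0.0428
gripper_force: 62.3
```

>>> play_rows(
  targets=[
    [0,0,-2,0,0,0],
    [-1,0,-5,0,0,0],
    [-2,0,-8,0,0,0],
    [-2,0,-12,0,0,0],
    [-2,0,-12,0,0,0],
  ],
)

```text
t: 9.07
ee_pos: [0.5391, -0.158, 0.2436]
eef_rot: [3.127, 0.006, 1.455]
contact_force: [1.9, -0.9, -1.0]
width: 0.043
gripper_force: 62.6
```

```bash
python3 - <<'E'
from h import *
plan([(.4,-.3095,.23,1.351)])
m=cams.camera_model("top");b=cv2.imread("pics/top0.png")
E
```

```text
[-16.65 -12.09   1.28] [0.17 0.06 1.19] rows 6.0
```

```bash
python3 - <<'E'
from h import *
w=cams.camera_model("wrist");w["world_from_camera"]=np.load("pics/w2.npy")
g=cv2.cvtColor(cv2.imread("pics/w2.png"),cv2.COLOR_BGR2GRAY).astype(int)
for r in (175,200,225): print(r,g[r,292:322].tolist(),g[r,360:380].tolist())
print(g[155:172,310].tolist(),g[236:252,310].tolist())
# scene pocket rim
A=lambda l:np.array(l,float)/[2.5,425/160]+[140,140]
q=A([(140,270),(185,270),(188,298),(133,296)])
for z in (.099,): print([ground(M["scene"],c,z).round(4).tolist() for c in q], np.mean([ground(M["scene"],c,z) for c in q],0).round(4))
for p in [(.3961,-.3169,0,1.349),(.3997-.0069*.22,-.3094-.0069*.976,0,1.351)]:
    B=np.array([[.05,.045,.012],[-.05,.045,.012],[.05,-.045,.012],[-.05,-.045,.012]])
    Rm=np.array([[-.031,.026,.099],[.031,.026,.099],[.031,-.026,.099],[-.031,-.026,.099]])
    print(proj(w,place(p,B)).round(1).tolist(),proj(M["scene"],place(p,Rm)).round(1).tolist())
print(q.round(1).tolist())
E
```

```text
175 [148, 148, 151, 149, 149, 148, 146, 147, 145, 78, 54, 56, 61, 61, 61, 61, 62, 60, 62, 61, 60, 60, 62, 62, 62, 60, 59, 89, 120, 140] [150, 150, 150, 151, 148, 144, 136, 128, 120, 86, 63, 59, 50, 68, 154, 157, 157, 159, 158, 155]
200 [148, 149, 150, 150, 152, 152, 153, 156, 153, 83, 52, 53, 59, 58, 57, 58, 57, 57, 58, 58, 58, 57, 57, 67, 90, 71, 55, 103, 134, 141] [150, 151, 149, 145, 139, 131, 124, 99, 57, 59, 53, 60, 129, 161, 162, 159, 159, 161, 159, 158]
225 [145, 143, 142, 143, 146, 149, 150, 154, 151, 67, 49, 54, 57, 56, 57, 57, 57, 58, 58, 57, 55, 57, 58, 82, 90, 86, 90, 118, 134, 141] [150, 147, 142, 134, 126, 113, 73, 60, 55, 52, 98, 155, 156, 154, 153, 153, 152, 155, 157, 160]
[155, 155, 155, 157, 159, 161, 164, 157, 85, 61, 62, 61, 61, 62, 61, 61, 61] [62, 62, 61, 53, 61, 113, 114, 111, 111, 111, 124, 163, 164, 161, 159, 159]
[[0.3717, -0.3367, 0.099], [0.3841, -0.2828, 0.099], [0.4361, -0.284, 0.099], [0.4176, -0.3483, 0.099]] [ 0.4024 -0.3129  0.099 ]
[[299.2, 164.3], [299.3, 242.2], [373.1, 165.4], [368.3, 243.2]] [[194.3, 240.3], [214.4, 240.3], [212.2, 251.0], [191.6, 251.0]]
[[300.6, 163.4], [300.8, 241.5], [374.6, 164.3], [369.9, 242.3]] [[194.6, 240.7], [214.7, 240.6], [212.5, 251.4], [191.9, 251.4]]
[[196.0, 241.6], [214.0, 241.6], [215.2, 252.2], [193.2, 251.4]]
```

The stand's base edges in w2 (cols 301 and 372, rows 163–241) match the TCP pose I lifted to, so I return to (0.3997, −0.3094).

>>> play_rows(
  targets=[
    [-3,-2.2,0.2,0,0,0.3],
    [-6,-4.4,0.4,0,0,0.6],
    [-9,-6.6,0.6,0,0,0.9],
    [-12,-8.8,0.8,0,0,1.2],
    [-15,-10.9,1,0,0,1.2],
  ],
)

```text
t: 9.48
ee_pos: [0.4083, -0.2928, 0.2239]
eef_rot: [3.142, 0.0, 1.351]
contact_force: [-0.1, -0.0, -2.1]
width: 0.0429
gripper_force: 62.5
```

>>> play_rows(
  targets=[
    [0,0,0,0,0,0],
    [0,0,0,0,0,0],
    [0,0,0,0,0,0],
  ],
)

```text
t: 9.73
ee_pos: [0.4097, -0.2919, 0.2241]
eef_rot: [3.142, -0.001, 1.35]
contact_force: [0.2, 0.2, -2.5]
width: 0.0428
gripper_force: 62.6
```

```bash
python3 - <<'E'
from h import *
plan([(.3997,-.3094,.232,1.351)]);print(ctrl.state()["eef_rot"])
E
```

```text
[-1.93 -0.59 -0.79] [ 0.   -0.01 -0.01] rows 1.0
[ 3.14155130e+00 -5.05377209e-04  1.35045551e+00]
```

>>> play_rows(
  targets=[
    [-1.9,-0.6,-0.4,0,0,0],
    [-1.9,-0.6,-0.4,0,0,0],
    [-1.9,-0.6,-0.4,0,0,0],
    [-1.9,-0.6,-0.4,0,0,0],
  ],
)

```text
t: 10.07
ee_pos: [0.4004, -0.3084, 0.2281]
eef_rot: [-3.142, -0.001, 1.352]
contact_force: [0.4, 0.4, -2.5]
width: 0.0432
gripper_force: 62.6
```

```bash
python3 - <<'E'
from h import *
plan([(.3997,-.3094,.114,1.351)]);print(ctrl.state()["ee_pos"])
E
```

```text
[-0.12 -0.04 11.41] [-0.   -0.01  0.02] rows 3.0
[ 0.40036944 -0.30835813  0.22811907]
```

>>> play_rows(
  targets=[
    [-0.1,0,1.5,0,0,0],
    [-0.1,0,3,0,0,0],
    [-0.1,0,4.5,0,0,0],
    [-0.1,0,6,0,0,0],
    [-0.1,0,7.5,0,0,0],
  ],
)

```text
t: 10.48
ee_pos: [0.4001, -0.3092, 0.1524]
eef_rot: [-3.142, -0.0, 1.353]
contact_force: [0.4, 0.9, -1.6]
width: 0.0433
gripper_force: 62.7
```

>>> play_rows(
  targets=[
    [0,0,1,0,0,0],
    [0,0,2,0,0,0],
    [0,0,3,0,0,0],
    [0,0,3.6,0,0,0],
    [0,0,3.6,0,0,0],
  ],
)

```text
t: 10.9
ee_pos: [0.399, -0.3095, 0.1159]
eef_rot: [-3.14, -0.002, 1.351]
contact_force: [-0.2, 0.3, -2.9]
width: 0.043
gripper_force: 62.7
```

>>> play_rows(
  targets=[
    [0,0,0,0,0,0],
    [0,0,0,0,0,0],
  ],
)

```text
t: 11.07
ee_pos: [0.3999, -0.3108, 0.118]
eef_rot: [3.14, 0.001, 1.351]
contact_force: [0.5, 0.3, -3.3]
width: 0.0433
gripper_force: 62.7
```

>>> play_rows(
  targets=[
    [0,0,0.3,0,0,0],
    [0,0,0.6,0,0,0],
    [0,0,0.6,0,0,0],
    [0,0,0.6,0,0,0],
  ],
)

```text
t: 11.4
ee_pos: [0.4001, -0.311, 0.1125]
eef_rot: [3.14, 0.001, 1.351]
contact_force: [-0.2, -0.1, 3.9]
width: 0.0436
gripper_force: 63.4
```

>>> play_rows(
  targets=[
    [0,0,0,0,0,0],
    [0,0,0,0,0,0],
  ],
)

```text
t: 11.57
ee_pos: [0.4001, -0.311, 0.1125]
eef_rot: [3.14, 0.001, 1.351]
contact_force: [-0.2, 0.3, 6.0]
width: 0.0432
gripper_force: 63.5
```

Seated (contact turned to upward 6 N at z 0.1125). Release, lift and go toward the kiln handle.

>>> play_rows(
  targets=[
    [0,0,0,0,0,0],
    [0,0,0,0,0,0],
    [0,0,0,0,0,0],
    [0,0,0,0,0,0],
    [0,0,0,0,0,0],
  ],
  claw=7,
)

```text
t: 11.98
ee_pos: [0.3994, -0.3102, 0.1111]
eef_rot: [-3.141, -0.0, 1.351]
contact_force: [0.7, -0.2, -0.3]
width: 0.0696
gripper_force: 0.0
```

>>> play_rows(
  targets=[
    [0,0,-2,0,0,0],
    [0,0,-5,0,0,0],
    [0,0,-9,0,0,0],
    [0,0,-13,0,0,0],
    [0,0,-17,0,0,0],
  ],
)

```text
t: 12.4
ee_pos: [0.3991, -0.3099, 0.2828]
eef_rot: [-3.141, -0.0, 1.351]
contact_force: [0.2, 0.1, 0.0]
width: 0.0698
gripper_force: 0.0
```

```bash
python3 - <<'E'
from h import *
K=(.643,.169,0,-.112)
h=place(K,[[-.185,0,.185]])[0];print(h)
plan([(.415,-.13,.30,1.40),(.435,.05,.30,1.459),(h[0],h[1],.29,1.459)])
w=cams.snapshot("wrist")[:,:,::-1];c=cams.snapshot("scene")[:,:,::-1]
cv2.imwrite("pics/v5.png",np.hstack([cv2.resize(w,(440,330)),cv2.resize(c[180:300,150:280],(357,330),interpolation=cv2.INTER_CUBIC)]))
E
```

```text
[0.45915911 0.18967671 0.185     ]
[17.9  -2.38 -1.71] [-0.   -0.   -0.56] rows 5.0
[18.08 -1.09 -0.  ] [ 0.    0.   -0.68] rows 5.0
[14.15  0.84  1.  ] [0. 0. 0.] rows 4.0
```

View pics/v5.png

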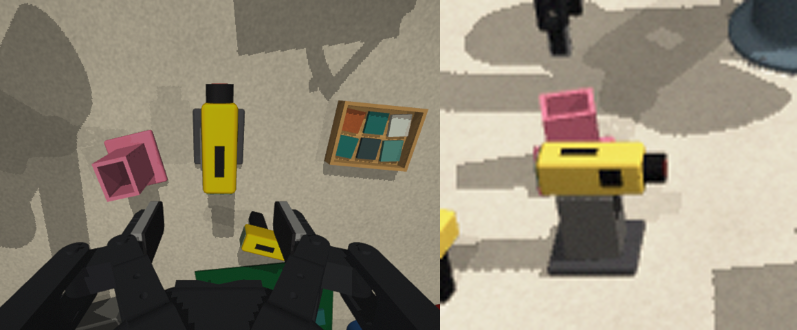

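The thermometer is upright and seated in its stand (wrist (219,148), scene crop (600,165)). Moving above the handle.

>>> play_rows(
  targets=[
    [3.6,-0.5,-0.3,0,0,-0.1],
    [7.2,-1,-0.7,0,0,-0.2],
    [10.8,-1.4,-1,0,0,-0.3],
    [14.4,-1.9,-1.4,0,0,-0.5],
    [17.9,-2.4,-1.7,0,0,-0.6],
  ],
  claw=5,
)

```text
t: 12.92
ee_pos: [0.4148, -0.1287, 0.298]
eef_rot: [-3.142, -0.0, 1.403]
contact_force: [0.6, -0.4, -0.3]
width: 0.0503
gripper_force: 0.0
```

>>> play_rows(
  targets=[
    [3.6,-0.2,0,0,0,-0.1],
    [7.2,-0.4,0,0,0,-0.3],
    [10.8,-0.6,0,0,0,-0.4],
    [14.4,-0.9,0,0,0,-0.6],
    [18.1,-1.1,0,0,0,-0.7],
  ],
)

```text
t: 13.33
ee_pos: [0.434, 0.0517, 0.2979]
eef_rot: [3.141, 0.0, 1.465]
contact_force: [1.0, -0.2, 0.1]
width: 0.0503
gripper_force: 0.0
```

>>> play_rows(
  targets=[
    [3.5,0.2,0.2,0,0,0],
    [7,0.4,0.4,0,0,0],
    [10.5,0.6,0.6,0,0,0],
    [12,0.7,0.8,0,0,0],
    [12,0.7,0.8,0,0,0],
  ],
)

```text
t: 13.75
ee_pos: [0.4536, 0.1711, 0.289]
eef_rot: [-3.14, -0.0, 1.469]
contact_force: [-0.4, -0.2, -0.6]
width: 0.0501
gripper_force: 0.0
```

```bash
python3 - <<'E'
from h import *
m=cams.camera_model("wrist");s=ctrl.state();print(s["ee_pos"],s["eef_rot"])
w=cams.snapshot("wrist")[:,:,::-1];cv2.imwrite("pics/w6.png",w)
np.save("pics/w6.npy",m["world_from_camera"])
K=(.643,.169,0,-.112)
P=place(K,[[-.185,y,.185] for y in (-.065,-.03,0,.03,.065)]);q=proj(m,P);print(q.round(1).tolist())
g=w.max(2).astype(int)
for c in q[1:4]:
    r=int(c[1]);x=int(c[0]);
    if 0<=r<480: print(r,x-25,g[r,x-25:x+25].tolist())
plan([(.4592,.1897,.29,1.459)])
E
```

```text
[0.45361336 0.17106743 0.28902524] [-3.13958926e+00 -1.62976275e-04  1.46875236e+00]
[[320.8, 292.1], [321.4, 250.3], [321.9, 211.6], [322.5, 170.1], [323.2, 117.7]]
250 296 [194, 198, 200, 197, 191, 187, 188, 191, 191, 191, 195, 197, 192, 190, 192, 192, 75, 22, 26, 30, 33, 34, 35, 36, 34, 35, 34, 32, 30, 32, 32, 27, 24, 34, 89, 147, 147, 145, 144, 142, 142, 138, 98, 92, 92, 94, 93, 93, 94, 94]
211 296 [196, 192, 191, 192, 194, 196, 194, 190, 186, 186, 187, 190, 191, 192, 194, 192, 89, 27, 25, 29, 31, 33, 34, 35, 35, 34, 35, 35, 33, 31, 33, 29, 28, 25, 31, 82, 136, 137, 137, 138, 139, 140, 138, 139, 137, 138, 136, 136, 136, 136]
170 297 [192, 195, 195, 194, 191, 188, 187, 185, 187, 191, 194, 192, 188, 185, 183, 112, 40, 25, 26, 31, 31, 34, 35, 35, 36, 36, 35, 35, 35, 33, 32, 29, 28, 26, 38, 105, 134, 136, 137, 138, 140, 140, 140, 139, 140, 140, 140, 140, 139, 141]
[ 2.06  0.34 -0.07] [-0.02  0.01  0.1 ] rows 1.0
```

The bar's centre measures at columns 321–322, exactly as predicted. Descend and grasp.

>>> play_rows(
  targets=[
    [1,0.3,2,0,0,0.1],
    [2,0.3,4,0,0,0.1],
    [2,0.3,5,0,0,0.1],
    [2,0.3,6,0,0,0.1],
    [2,0.3,6,0,0,0.1],
  ],
)

```text
t: 14.22
ee_pos: [0.4581, 0.1869, 0.2281]
eef_rot: [-3.138, 0.001, 1.455]
contact_force: [0.0, 0.2, 0.0]
width: 0.0502
gripper_force: 0.0
```

>>> play_rows(
  targets=[
    [0,0,1.5,0,0,0],
    [0,0,3,0,0,0],
    [0,0,4.5,0,0,0],
    [0,0,6,0,0,0],
    [0,0,6.2,0,0,0],
  ],
)

```text
t: 14.63
ee_pos: [0.4582, 0.187, 0.1666]
eef_rot: [-3.138, 0.001, 1.455]
contact_force: [-0.4, -0.9, 0.4]
width: 0.0498
gripper_force: 0.0
```

>>> play_rows(
  targets=[
    [0,0,0,0,0,0],
    [0,0,0,0,0,0],
  ],
)

```text
t: 14.8
ee_pos: [0.4601, 0.1878, 0.1696]
eef_rot: [3.14, -0.0, 1.455]
contact_force: [-0.7, -1.0, 0.8]
width: 0.0501
gripper_force: 0.0
```

>>> play_rows(
  targets=[
    [0,0,0.4,0,0,0],
    [0,0,0.4,0,0,0],
  ],
)

```text
t: 14.97
ee_pos: [0.4597, 0.188, 0.1649]
eef_rot: [3.14, -0.0, 1.455]
contact_force: [0.1, -0.3, -0.1]
width: 0.0498
gripper_force: 0.0
```

>>> play_rows(
  targets=[
    [0,0,0,0,0,0],
    [0,0,0,0,0,0],
    [0,0,0,0,0,0],
    [0,0,0,0,0,0],
    [0,0,0,0,0,0],
  ],
  claw=0.5,
)

```text
t: 15.38
ee_pos: [0.458, 0.1883, 0.1644]
eef_rot: [-3.138, 0.0, 1.456]
contact_force: [-6.0, 0.3, 4.6]
width: 0.0119
gripper_force: 58.4
```

>>> play_rows(
  targets=[
    [0,0,0,0,0,0],
    [0,0,0,0,0,0],
    [0,0,0,0,0,0],
  ],
)

```text
t: 15.63
ee_pos: [0.458, 0.1883, 0.1644]
eef_rot: [-3.138, 0.0, 1.456]
contact_force: [-5.9, -0.2, 4.5]
width: 0.0121
gripper_force: 58.4
```

```bash
python3 - <<'E'
from h import *
s=ctrl.state();print(s["ee_pos"],s["eef_rot"])
# displacement of bar in kiln (x back, z up) for lid angle, in tool frame (tool x along kiln y, tool y = kiln x sign?)
r=R.from_euler("xyz",s["eef_rot"]);k=np.array([np.cos(-.112),np.sin(-.112),0]);print("kiln x in tool",r.inv().apply(k).round(3))
for a in (0.05,.1,.15,.2,.25,.3,.32,.34,.36,.38):
    rx=.323*np.cos(a)-.025*np.sin(a); rz=.323*np.sin(a)+.025*np.cos(a)
    print(a,"kx cm",round((.323-rx)*100,2),"up cm",round((rz-.025)*100,2))
E
```

```text
[0.45799294 0.1882922  0.16437946] [-3.13806003e+00  4.62400527e-04  1.45602527e+00]
kiln x in tool [ 0.003  1.    -0.004]
0.05 kx cm 0.17 up cm 1.61
0.1 kx cm 0.41 up cm 3.21
0.15 kx cm 0.74 up cm 4.8
0.2 kx cm 1.14 up cm 6.37
0.25 kx cm 1.62 up cm 7.91
0.3 kx cm 2.18 up cm 9.43
0.32 kx cm 2.43 up cm 10.03
0.34 kx cm 2.68 up cm 10.63
0.36 kx cm 2.95 up cm 11.22
0.38 kx cm 3.23 up cm 11.8
```

>>> play_rows(
  targets=[
    [0,0,-0.8,0,0,0],
    [0,0.2,-1.6,0,0,0],
    [0,0.3,-2.4,0,0,0],
    [0,0.4,-3.2,0,0,0],
    [0,0.4,-3.2,0,0,0],
  ],
)

```text
t: 16.05
ee_pos: [0.4619, 0.1878, 0.1971]
eef_rot: [-3.137, 0.001, 1.456]
contact_force: [-7.1, 2.8, -5.6]
width: 0.0119
gripper_force: 58.7
```

>>> play_rows(
  targets=[
    [0,0.2,-0.8,0,0,0],
    [0,0.3,-1.6,0,0,0],
    [0,0.5,-2.4,0,0,0],
    [0,0.7,-3.2,0,0,0],
    [0,0.7,-3.2,0,0,0],
  ],
)

```text
t: 16.47
ee_pos: [0.4692, 0.187, 0.2297]
eef_rot: [-3.138, 0.0, 1.456]
contact_force: [-9.8, 3.1, -5.1]
width: 0.0119
gripper_force: 58.5
```

```bash
cat > ang.py <<'E'
from h import *
s=ctrl.state();K=np.array([.643,.169,0]);k=np.array([np.cos(-.112),np.sin(-.112),0])
g=s["ee_pos"]-R.from_euler("xyz",s["eef_rot"]).apply([0,0,.019])
hx=.138-(g-K)@k; print("t",s["t"],"grasp from hinge",hx.round(4),(g[2]-.16).round(4),"r",np.hypot(hx,g[2]-.16).round(4),"angle",(np.arctan2(g[2]-.16,hx)-np.arctan2(.025,.323)).round(4),s["contact_force"].round(1),s["width"])
E
python3 ang.py; python3 - <<'E'
from h import *
for n in("top","scene"): cv2.imwrite(f"pics/{n}7.png",cams.snapshot(n)[:,:,::-1])
E
```

```text
t 16.4667 grasp from hinge 0.3127 0.0887 r 0.325 angle 0.1991 [-9.8  3.1 -5.1] 0.011870828178319498
```

>>> play_rows(
  targets=[
    [0,0.2,-0.8,0,0,0],
    [0,0.5,-1.6,0,0,0],
    [0,0.8,-2.4,0,0,0],
    [0,1,-3,0,0,0],
    [0,1,-3,0,0,0],
  ],
)

```text
t: 16.98
ee_pos: [0.479, 0.1859, 0.2597]
eef_rot: [-3.138, 0.0, 1.456]
contact_force: [-8.9, 2.9, -5.1]
width: 0.0125
gripper_force: 58.7
```

```bash
python3 ang.py; python3 - <<'E'
from h import *
P={}
for n in("top","scene"):
    im=cams.snapshot(n)[:,:,::-1];cv2.imwrite(f"pics/{n}8.png",im);P[n]=im
z=lambda im,x,y,w,h:cv2.resize(im[y:y+h,x:x+w],(400,600),interpolation=cv2.INTER_CUBIC)
cv2.imwrite("pics/v8.png",np.hstack([z(P["scene"],305,205,60,90),z(P["top"],290,155,60,90)]))
K=(.643,.169,0,-.112)
f=lambda a,r=.15,y=-.15:place(K,[[.138-r*np.cos(a+.16),y,.16+r*np.sin(a+.16)]])
for a in (.29,.33,.37):
  for n in P:print(a,n,proj(M[n],f(a)).round(1),"px crop",((proj(M[n],f(a))[0]-((305,205) if n=="scene" else (290,155)))*400/60).round(0))
E
```

```text
t 16.9833 grasp from hinge 0.3028 0.1187 r 0.3252 angle 0.2964 [-8.9  2.9 -5.1] 0.012493012742549275
0.29 top [[318.1 194.7]] px crop [187. 265.]
0.29 scene [[328.7 244.6]] px crop [158. 264.]
0.33 top [[318.2 193.4]] px crop [188. 256.]
0.33 scene [[328.8 243.7]] px crop [159. 258.]
0.37 top [[318.3 191.9]] px crop [188. 246.]
0.37 scene [[329.  242.9]] px crop [160. 253.]
```

View pics/v8.png

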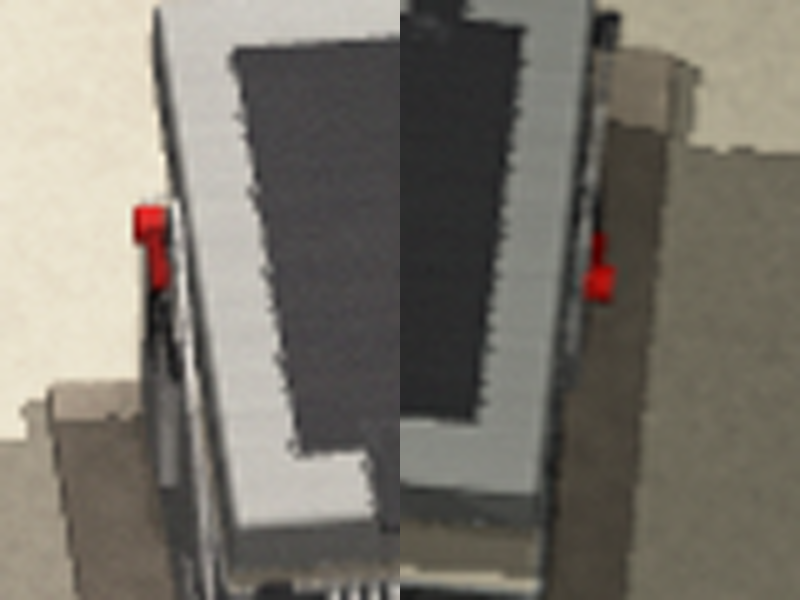

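Red clamp: knob at scene crop (150,223), its finger pointing inwards to (158,288); the black pointer is just beneath it, but these views resolve the angle poorly. I'll lower the lid gently, take a side look with the wrist camera at mark and pointer (both on the 150 mm arc), then lift to the mark.

>>> play_rows(
  targets=[
    [0,-0.3,0.8,0,0,0],
    [0,-0.5,1.6,0,0,0],
    [0,-0.8,2.4,0,0,0],
    [0,-1,3,0,0,0],
    [0,-1.2,3.8,0,0,0],
  ],
)

```text
t: 17.5
ee_pos: [0.4669, 0.1873, 0.221]
eef_rot: [-3.139, 0.001, 1.456]
contact_force: [-9.2, 2.6, -4.3]
width: 0.0121
gripper_force: 59.4
```

>>> play_rows(
  targets=[
    [0,-0.2,0.8,0,0,0],
    [0,-0.4,1.6,0,0,0],
    [0,-0.6,2.4,0,0,0],
    [0,-0.7,3.2,0,0,0],
    [0,-0.8,4,0,0,0],
  ],
)

```text
t: 17.92
ee_pos: [0.4596, 0.1881, 0.1807]
eef_rot: [-3.14, 0.0, 1.456]
contact_force: [-10.9, 2.4, -2.7]
width: 0.0123
gripper_force: 60.6
```

```bash
python3 ang.py
```

```text
t 17.9167 grasp from hinge 0.3223 0.0397 r 0.3248 angle 0.0454 [-10.9   2.4  -2.7] 0.01227431165122861
```

>>> play_rows(
  targets=[
    [0,-0.1,0.5,0,0,0],
    [0,-0.1,1,0,0,0],
    [0,-0.1,1.5,0,0,0],
    [0,-0.1,1.6,0,0,0],
    [0,-0.1,1.6,0,0,0],
  ],
)

```text
t: 18.33
ee_pos: [0.4582, 0.1883, 0.1654]
eef_rot: [-3.138, 0.001, 1.456]
contact_force: [-11.8, 2.5, 0.6]
width: 0.0119
gripper_force: 61.3
```

>>> play_rows(
  targets=[
    [0,0,0,0,0,0],
    [0,0,0,0,0,0],
    [0,0,0,0,0,0],
    [0,0,0,0,0,0],
  ],
  claw=5,
)

```text
t: 18.67
ee_pos: [0.4609, 0.188, 0.166]
eef_rot: [3.138, -0.0, 1.455]
contact_force: [1.0, 0.0, -0.0]
width: 0.0501
gripper_force: 0.0
```

>>> play_rows(
  targets=[
    [0,-0.3,-2,0,0,0],
    [0,-0.3,-5,0,0,0],
    [0,-0.3,-9,0,0,0],
    [0,-0.3,-13,0,0,0],
    [0,-0.3,-17,0,0,0],
  ],
)

```text
t: 19.08
ee_pos: [0.4564, 0.1882, 0.3369]
eef_rot: [3.14, 0.0, 1.455]
contact_force: [0.2, 0.8, 0.0]
width: 0.0502
gripper_force: 0.0
```

```bash
python3 - <<'E'
from h import *
s=ctrl.state();print(s["t"],s["ee_pos"],s["eef_rot"],s["joint_positions"].round(2))
p,r=s["ee_pos"],R.from_euler("xyz",s["eef_rot"])
print(r.inv().apply(np.array([.46,-.02,.36])-p)*100, r.inv().apply(np.array([.59,-.16,.34])-p)*100)
E
```

```text
19.0833 [0.45639296 0.18816964 0.33694648] [3.13981574e+00 3.63183692e-06 1.45531825e+00] [ 0.16 -0.2   1.82 -0.    1.52  0.28]
[-20.63676667   2.76095695  -2.30037497] [-33.04563606  17.28390001  -0.2745207 ]
```

>>> play_rows(
  targets=[
    [-4,0.6,-0.5,0,0,0],
    [-8,1.2,-1,0,0,0],
    [-12,1.7,-1.5,0,0,0],
    [-16,2.2,-2,0,0,0],
    [-20,2.8,-2.3,0,0,0],
  ],
)

```text
t: 19.5
ee_pos: [0.4612, -0.0155, 0.3592]
eef_rot: [3.138, 0.001, 1.456]
contact_force: [1.5, -0.5, 0.7]
width: 0.0501
gripper_force: 0.0
```

>>> play_rows(
  targets=[
    [-2.7,2.6,0.5,0,1.2,0],
    [-5.4,5.2,1.5,0,2.4,0],
    [-8.1,7.8,3,0,3.6,0],
    [-10.8,10.4,5,0,4.8,0],
    [-13.5,13,7,0,6,0],
  ],
)

```text
t: 19.92
ee_pos: [0.5753, -0.1645, 0.2894]
eef_rot: [3.136, -0.526, 1.457]
contact_force: [0.9, -0.6, 1.3]
width: 0.0498
gripper_force: 0.0
```

>>> play_rows(
  targets=[
    [0,0,0,0,1.2,0],
    [0,0,0,0,2.4,0],
    [0,0,0,0,3.6,0],
    [0,0,0,0,4.8,0],
    [0,0,0,0,6,0],
  ],
)

```text
t: 20.33
ee_pos: [0.5743, -0.1629, 0.2888]
eef_rot: [3.138, -1.05, 1.458]
contact_force: [0.6, -0.8, -0.4]
width: 0.0501
gripper_force: 0.0
```

```bash
python3 - <<'E'
from h import *
s=ctrl.state();print(s["t"],s["ee_pos"],s["eef_rot"],s["joint_positions"].round(2),s["contact_force"])
m=cams.camera_model("wrist");T=np.array(m["world_from_camera"]);print(T.round(3)[:3,3],T[:3,2].round(2))
print(proj(m,np.array([[.6214,.0169,.236],[.57,.02,.18],[.785,.0,.16]])))
E
```

```text
20.3333 [ 0.57426516 -0.16286495  0.28880402] [ 3.13780339 -1.05010247  1.45758521] [-0.78  0.35  1.56  0.81  1.91 -0.66] [ 0.62232184 -0.7914345  -0.35360155]
[ 0.565 -0.247  0.426] [ 0.08  0.67 -0.74]
[[344.46328262 163.15047596]
 [292.23449814 209.49006333]
 [490.2553249  219.80799495]]
```

```bash
python3 - <<'E'
from h import *
m=cams.camera_model("wrist");np.save("pics/w9.npy",m["world_from_camera"])
im=cams.snapshot("wrist")[:,:,::-1];cv2.imwrite("pics/w9.png",im)
cv2.imwrite("pics/v9.png",cv2.resize(im[100:265,270:490],(800,600),interpolation=cv2.INTER_CUBIC))
E
```

```text
(no output)
```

View pics/v9.png

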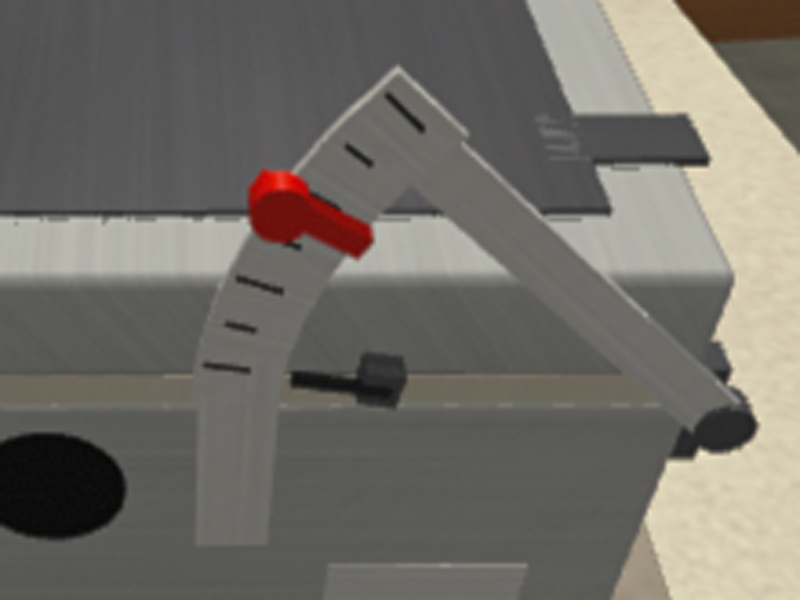

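Clear side view: pointer tip at (292,379), hinge end (725,425), red finger from knob (278,212) to tip (366,244), scale ticks from (227,368) up to (404,112).

```bash
python3 - <<'E'
from h import *
w=cams.camera_model("wrist");T=np.load("pics/w9.npy")
pts={"hinge":(725,425),"ptrbase":(355,385),"ptrtip":(292,379),"knob":(278,212),"redtip":(366,244),"t0":(227,368),"t1":(240,327),"t2":(259,285),"t5":(358,155),"t6":(404,112),"spot":(53,486)}
a=-.112;kx=np.array([np.cos(a),np.sin(a),0]);ky=np.array([-np.sin(a),np.cos(a),0]);K=np.array([.643,.169,0])
def un(p,y):
    q=np.array([p[0]*220/800+270-.36,p[1]*165/600+100-.36,1]);d=T[:3,:3]@np.linalg.inv(w["intrinsics"])@q
    t=(y-(T[:3,3]-K)@ky)/(d@ky);P=T[:3,3]+t*d-K;return P@kx,P[2]
print("spot",un(pts["spot"],-.14))
for y in (-.150,-.16):
  H=un(pts["hinge"],y);print("y",y,"hinge",np.round(H,4))
  for n,p in pts.items():
    x,z=un(p,y);print(n,round(np.hypot(.138-x,z-.16),4),"nom",round(np.arctan2(z-.16,.138-x)-.16,3))
E
```

```text
spot (np.float64(-0.06896787545427782), np.float64(0.12650414943928073))
y -0.15 hinge [0.1363 0.1631]
hinge 0.0035 nom 0.906
ptrbase 0.1165 nom 0.01
ptrtip 0.1352 nom 0.004
knob 0.1617 nom 0.352
redtip 0.1362 nom 0.374
t0 0.1546 nom 0.011
t1 0.1548 nom 0.111
t2 0.1551 nom 0.209
t5 0.1554 nom 0.505
t6 0.1556 nom 0.603
spot 0.2069 nom -0.271
y -0.16 hinge [0.1301 0.1728]
hinge 0.015 nom 0.859
ptrbase 0.1203 nom 0.081
ptrtip 0.1382 nom 0.067
knob 0.1661 nom 0.386
redtip 0.1417 nom 0.411
t0 0.1569 nom 0.066
t1 0.1579 nom 0.16
t2 0.1589 nom 0.253
t5 0.1606 nom 0.529
t6 0.1612 nom 0.62
spot 0.2046 nom -0.22
```

>>> play_rows(
  targets=[
    [-2,0,0,0,0,0],
    [-5,0,0,0,0,0],
    [-8,0,0,0,0,0],
    [-8,0,0,0,0,0],
    [-8,0,0,0,0,0],
  ],
)

```text
t: 20.8
ee_pos: [0.5691, -0.2013, 0.2182]
eef_rot: [-3.138, -1.047, 1.452]
contact_force: [0.1, 0.2, 0.5]
width: 0.0503
gripper_force: 0.0
```

```bash
python3 - <<'E'
from h import *
w=cams.camera_model("wrist");w2=dict(w);np.save("pics/w10.npy",w["world_from_camera"])
im=cams.snapshot("wrist")[:,:,::-1];cv2.imwrite("pics/w10.png",im)
w1=dict(w);w1["world_from_camera"]=np.load("pics/w9.npy")
F=[]
for n in ("w9","w10"):
    I=cv2.imread(f"pics/{n}.png");big=cv2.resize(I,None,fx=4,fy=4,interpolation=cv2.INTER_CUBIC).astype(int)
    m=((big[...,2]>90)&(big[...,1]<0.35*big[...,2])&(big[...,0]<.35*big[...,2])).astype(np.uint8)
    m[:, :1080]=0;m[:,1700:]=0;m[1000:]=0
    k,l,st,c=cv2.connectedComponentsWithStats(m);i=1+st[1:,4].argmax()
    q=np.argwhere(l==i)[:,::-1].astype(float)
    mu=q.mean(0);ax=np.linalg.svd(q-mu,full_matrices=False)[2][0];ax*=np.sign(ax[0])
    t=(q-mu)@ax
    end=q[t>t.max()-24].mean(0)            # last 6 px of finger
    mid=q[(t>t.max()-60)&(t<t.max()-40)].mean(0)
    F.append([(p+.5)/4-.5 for p in (mu,end,mid)]);print(n,st[i],np.round(F[-1],1).tolist())
a=-.112;kx=np.array([np.cos(a),np.sin(a),0]);ky=np.array([-np.sin(a),np.cos(a),0]);K=np.array([.643,.169,0])
for j,nm in enumerate(("centroid","end","mid")):
    X,e=tri([w1,w2],[F[0][j],F[1][j]],(.62,.017,.236));d=X-K
    print(nm,"tri y",(d@ky).round(4),"angle",np.arctan2(d[2]-.16,.138-d@kx)-.16,"r",np.hypot(d[2]-.16,.138-d@kx),e)
    for y in (-.15,-.155):
        o=[]
        for ww,f in zip((w1,w2),F):
            T=ww["world_from_camera"];D=T[:3,:3]@np.linalg.inv(ww["intrinsics"])@[*f[j],1];C=T[:3,3]-K;P=C+D*(y-C@ky)/(D@ky)
            o.append((round(np.arctan2(P[2]-.16,.138-P@kx)-.16,4),round(np.hypot(P[2]-.16,.138-P@kx),4)))
        print("  y",y,o)
s=ctrl.state();print(s["t"],s["ee_pos"])
E
```

```text
w9 [1354  587  135   94 6996] [[352.4, 158.4], [368.1, 165.2], [359.9, 161.2]]
w10 [1365  184  149  122 8853] [[356.5, 60.6], [373.7, 71.1], [365.8, 66.0]]
centroid tri y -0.1529 angle 0.3778100387208325 r 0.1576208883680861 0.029576901799202915
  y -0.15 [(np.float64(0.3679), np.float64(0.1563)), (np.float64(0.373), np.float64(0.1568))]
  y -0.155 [(np.float64(0.3847), np.float64(0.1586)), (np.float64(0.3814), np.float64(0.1582))]
end tri y -0.1495 angle 0.37468207491497874 r 0.1387393931899408 0.1346818791860187
  y -0.15 [(np.float64(0.3761), np.float64(0.1391)), (np.float64(0.376), np.float64(0.1388))]
  y -0.155 [(np.float64(0.3946), np.float64(0.1417)), (np.float64(0.3854), np.float64(0.1405))]
mid tri y -0.1489 angle 0.372499541987124 r 0.14736735367202913 0.6306165603043041
  y -0.15 [(np.float64(0.3746), np.float64(0.1484)), (np.float64(0.3761), np.float64(0.1473))]
  y -0.155 [(np.float64(0.392), np.float64(0.1509)), (np.float64(0.385), np.float64(0.1489))]
20.85 [ 0.56965312 -0.20118783  0.21969273]
```

>>> play_rows(
  targets=[
    [3,0,0,0,-1.2,0],
    [6,0,0,0,-2.4,0],
    [8,0,0,0,-3.6,0],
    [8,0,0,0,-4.8,0],
    [8,0,0,0,-6,0],
  ],
)

```text
t: 21.27
ee_pos: [0.5752, -0.161, 0.2937]
eef_rot: [3.131, -0.513, 1.462]
contact_force: [0.0, 0.1, -0.5]
width: 0.0502
gripper_force: 0.0
```

>>> play_rows(
  targets=[
    [3,-2.6,0.1,0,-1.2,0],
    [6,-5.2,0.2,0,-2.4,0],
    [9,-7.8,0.3,0,-3.6,0],
    [12,-10.4,0.4,0,-4.8,0],
    [15,-12.9,0.5,0,-6,0],
  ],
)

```text
t: 21.68
ee_pos: [0.4596, -0.0135, 0.3629]
eef_rot: [3.133, 0.006, 1.455]
contact_force: [0.4, 0.5, -0.1]
width: 0.0498
gripper_force: 0.0
```

>>> play_rows(
  targets=[
    [0,0,0,0,0,0],
    [0,0,0,0,0,0],
  ],
)

```text
t: 21.85
ee_pos: [0.4607, -0.0116, 0.3632]
eef_rot: [3.132, 0.001, 1.462]
contact_force: [-0.4, -0.5, 0.2]
width: 0.05
gripper_force: 0.0
```

```bash
python3 - <<'E'
from h import *
plan([(.459,.188,.24,1.457)])
E
```

```text
[19.84 -2.45 12.27] [0.11 0.01 0.06] rows 6.0
```

>>> play_rows(
  targets=[
    [4,-0.5,1,0.1,0,0.1],
    [8,-1,2,0.1,0,0.1],
    [12,-1.5,3,0.1,0,0.1],
    [16,-2,4,0.1,0,0.1],
    [19.8,-2.4,5,0.1,0,0.1],
  ],
)

```text
t: 22.27
ee_pos: [0.4601, 0.1856, 0.309]
eef_rot: [-3.134, -0.001, 1.445]
contact_force: [0.3, -0.2, 0.5]
width: 0.0499
gripper_force: 0.0
```

>>> play_rows(
  targets=[
    [0,0,2.5,0,0,0],
    [0,0,5,0,0,0],
    [0,0,7.3,0,0,0],
    [0,0,7.3,0,0,0],
  ],
)

```text
t: 22.6
ee_pos: [0.4568, 0.1835, 0.2309]
eef_rot: [-3.124, 0.002, 1.445]
contact_force: [-1.4, -0.2, -0.5]
width: 0.0502
gripper_force: 0.0
```

```bash
python3 - <<'E'
from h import *
plan([(.459,.188,.165,1.457)])
E
```

```text
[0.48 0.27 6.59] [-0.2   0.02 -0.13] rows 2.0
```

>>> play_rows(
  targets=[
    [0.4,0.1,0.5,0,0,-0.1],
    [0.4,0.1,2,0,0,-0.1],
    [0.4,0.1,3.5,0,0,-0.1],
    [0.4,0.1,5,0,0,-0.1],
    [0.4,0.1,5.5,0,0,-0.1],
  ],
)

```text
t: 23.02
ee_pos: [0.4607, 0.188, 0.1807]
eef_rot: [-3.133, -0.0, 1.455]
contact_force: [-0.1, 0.5, -1.1]
width: 0.05
gripper_force: 0.0
```

>>> play_rows(
  targets=[
    [0,0,0,0,0,0],
    [0,0,0,0,0,0],
    [0,0,0,0,0,0],
  ],
)

```text
t: 23.27
ee_pos: [0.4614, 0.1885, 0.1825]
eef_rot: [-3.136, -0.001, 1.455]
contact_force: [0.5, -0.5, 0.3]
width: 0.0502
gripper_force: 0.0
```

```bash
python3 - <<'E'
from h import *
plan([(.459,.188,.165,1.457)])
E
```

```text
[-0.08 -0.23  1.75] [-0.07 -0.01 -0.02] rows 1.0
```

>>> play_rows(
  targets=[
    [0,-0.3,0.9,0,0,0],
    [0,-0.3,1.7,0,0,0],
    [0,-0.3,1.7,0,0,0],
    [0,-0.3,1.7,0,0,0],
  ],
)

```text
t: 23.6
ee_pos: [0.4564, 0.1887, 0.1629]
eef_rot: [-3.131, 0.0, 1.456]
contact_force: [-1.1, 0.4, -0.3]
width: 0.05
gripper_force: 0.0
```

>>> play_rows(
  targets=[
    [0,0,0,0,0,0],
    [0,0,0,0,0,0],
    [0,0,0,0,0,0],
    [0,0,0,0,0,0],
    [0,0,0,0,0,0],
  ],
  claw=0.5,
)

```text
t: 24.02
ee_pos: [0.4579, 0.1888, 0.1643]
eef_rot: [-3.135, -0.0, 1.456]
contact_force: [3.6, -0.8, 0.8]
width: 0.0121
gripper_force: 58.4
```

>>> play_rows(
  targets=[
    [0,0,0,0,0,0],
    [0,0,0,0,0,0],
    [0,0,0,0,0,0],
  ],
)

```text
t: 24.27
ee_pos: [0.4579, 0.1888, 0.1643]
eef_rot: [-3.135, -0.0, 1.456]
contact_force: [5.6, 0.3, -0.9]
width: 0.0121
gripper_force: 58.4
```

```bash
python3 ang.py
```

```text
t 24.2667 grasp from hinge 0.324 0.0233 r 0.3248 angle -0.0056 [ 5.6  0.3 -0.9] 0.012080935321722091
```

>>> play_rows(
  targets=[
    [0,0,-0.8,0,0,0],
    [0,0.2,-1.6,0,0,0],
    [0,0.3,-2.4,0,0,0],
    [0,0.4,-3.2,0,0,0],
  ],
)

```text
t: 24.6
ee_pos: [0.4614, 0.1883, 0.1944]
eef_rot: [-3.133, -0.001, 1.455]
contact_force: [10.5, 1.2, -10.3]
width: 0.0125
gripper_force: 58.4
```

>>> play_rows(
  targets=[
    [0,0.2,-0.8,0,0,0],
    [0,0.3,-1.6,0,0,0],
    [0,0.5,-2.4,0,0,0],
    [0,0.7,-3.2,0,0,0],
  ],
)

```text
t: 24.93
ee_pos: [0.468, 0.1876, 0.2256]
eef_rot: [-3.131, -0.0, 1.455]
contact_force: [8.7, 2.2, -11.7]
width: 0.0119
gripper_force: 58.3
```

>>> play_rows(
  targets=[
    [0,0.2,-0.8,0,0,0],
    [0,0.5,-1.6,0,0,0],
    [0,0.8,-2.4,0,0,0],
    [0,1,-3,0,0,0],
  ],
)

```text
t: 25.27
ee_pos: [0.4773, 0.1865, 0.2553]
eef_rot: [-3.127, 0.0, 1.456]
contact_force: [4.0, 2.5, -12.0]
width: 0.0119
gripper_force: 58.3
```

>>> play_rows(
  targets=[
    [0,0.3,-0.6,0,0,0],
    [0,0.5,-1.2,0,0,0],
    [0,0.8,-1.7,0,0,0],
    [0,0.8,-1.7,0,0,0],
    [0,0.8,-1.7,0,0,0],
  ],
)

```text
t: 25.68
ee_pos: [0.4849, 0.1857, 0.2742]
eef_rot: [-3.127, 0.0, 1.456]
contact_force: [-6.7, 2.8, -6.8]
width: 0.012
gripper_force: 58.8
```

```bash
python3 ang.py
```

```text
t 25.6833 grasp from hinge 0.2967 0.1332 r 0.3252 angle 0.3448 [-6.7  2.8 -6.8] 0.011973504436096405
```

>>> play_rows(
  targets=[
    [0,0.1,-0.3,0,0,0],
    [0,0.2,-0.6,0,0,0],
    [0,0.2,-0.6,0,0,0],
    [0,0.2,-0.6,0,0,0],
    [0,0.2,-0.6,0,0,0],
  ],
)

```text
t: 26.1
ee_pos: [0.4879, 0.1853, 0.2808]
eef_rot: [-3.13, 0.0, 1.456]
contact_force: [-6.5, 3.6, -5.7]
width: 0.012
gripper_force: 58.4
```

```bash
python3 ang.py; python3 - <<'E'
from h import *
# lid pitch check from top view: bar and lid front edge shift is coarse; check wrist-independent stand & red mark instead
im=cams.snapshot("scene")[:,:,::-1];cv2.imwrite("pics/s11.png",im)
a=cv2.imread("pics/scene0.png").astype(int)
for n,(x,y,w,h) in {"therm":(180,225,60,60),"tray":(165,305,60,55),"jar":(452,220,42,50),"pot":(405,165,32,55)}.items():
    print(n,np.abs(im[y:y+h,x:x+w].astype(int)-a[y:y+h,x:x+w]).mean().round(2))
E
python3 ang.py
```

```text
t 26.1 grasp from hinge 0.2938 0.1398 r 0.3253 angle 0.3668 [-6.5  3.6 -5.7] 0.01198320598774125
therm 22.64
tray 3.79
jar 4.05
pot 24.54
t 26.15 grasp from hinge 0.2938 0.1398 r 0.3253 angle 0.3668 [-7.3  2.4 -6.6] 0.011736352488868137
```

>>> play_rows(
  targets=[
    [0,0,0,0,0,0],
    [0,0,0,0,0,0],
    [0,0,0,0,0,0],
    [0,0,0,0,0,0],
    [0,0,0,0,0,0],
  ],
)

```text
t: 26.57
ee_pos: [0.4878, 0.1853, 0.2808]
eef_rot: [-3.13, 0.0, 1.456]
contact_force: [-6.8, 1.7, -5.6]
width: 0.0121
gripper_force: 58.5
```

```bash
python3 ang.py; python3 - <<'E'
import cv2,numpy as np
for n in ("scene0","s11"):
    h=cv2.cvtColor(cv2.imread(f"pics/{n}.png"),cv2.COLOR_BGR2HSV)[220:290,175:245]
    q=np.argwhere((abs(h[...,0].astype(int)-26)<5)&(h[...,1]>150)&(h[...,2]>60));print(n,len(q),q.mean(0),q.min(0),q.max(0))
E
```

```text
t 26.5667 grasp from hinge 0.2938 0.1398 r 0.3253 angle 0.3668 [-6.8  1.7 -5.6] 0.012115694339958346
scene0 623 [19.98715891 29.58908507] [11 10] [29 49]
s11 622 [20.82154341 29.05466238] [12 10] [30 48]
```

Thermometer seated as before (within 1 px), lid steady at ≈0.372 against a mark of ≈0.373.

```bash
python3 -c "
from rig import order
print(order.finish_job())"
```

```text
the job is handed in; nothing more can be done
None
```

I aimed the thermometer at the black spot from about 9 cm for about 2 s and put it back upright in its stand, and I am now holding the lid by its handle at about 0.372 rad, against a vent mark I measured at about 0.373; I did lift the lid once to about 0.30 and lower it again to read the mark from the side, and the job took 26.6 of the 58 s.

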